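Unlatch and open the gate of a bead-bottle rack

TASK

Open the bead-bottle rack: lift the gravity latch bar (it has a thumb tab) just clear of the hooked strike, draw it out over the lip without forcing it against the strike, and swing the gate steadily round until it stands about square to the side it closes. Then let the bar fall back level on the gate, let go, and leave the gate standing open; do not disturb the bottles and the cutters.

Things in the scene. Friction and masses are not known exactly. Their poses are not given: they have to be found in the camera images.
- rack: Open-topped pale wood bottle rack, fixed to the table, 182 mm deep (x), 218 wide (y); walls 60 mm high, gate and hinge post 120. Origin on the table under it; x from the gate to the back wall, y to the left when facing the gate from outside, z up. Inner floor 10 mm above the table. Its front (-x) is the gate; right of it (-y) is a post 145 high (y -118 to -90 mm), face at x = -96 mm, flush with the shut gate's front.
- gate (a joint): Gate angle in rad: 0 shut, grows as its free right-hand edge swings out of the rack (to the rack's -x); 1.57 is square to the shut gate, stop at 1.75. Wooden panel 170 mm wide, 12 mm thick, upper edge 120 mm above the table, lower edge 14 mm. The hinge rubs a little, so the gate stays where it is left (under 1 N moves its free edge).
- gate_hinge (a point): Point on the gate's upright hinge line, at rack x = -90 mm, y = +88 mm, 60 mm above the table.
- bar: Steel latch bar on the gate's front, about 0.2 kg, carried by the gate. Origin on its pivot, 100 mm above the table; gate shut, the pivot is 15 mm out (-x) and 55 mm right (-y) of the hinge line. 8 mm thick (x), 10 high (z), it runs 145 mm from the pivot along its own -y, past the gate's edge into the strike. Rests level on a pin on the gate; its end lifts freely by up to 0.36 rad about its own x.
- thumb_tab (a point): Grip point on the flat steel thumb tab that stands on the bar: 10 mm thick (bar's x), 26 wide (y), top 60 mm above the bar's middle. Point: mid thickness and width, 10 mm below the top; 85 mm from the pivot along the bar and 50 mm above it when level, 150 mm above the table. Clear space around it above the gate's edge. Pinched here, one grasp can lift the bar and pull the gate.
- strike: Steel strike on the post. Origin on the post's front face at rack y = -101 mm, 76 mm above the table, axes as the rack. Its hook, 8 mm wide (y), has a lip 5 mm thick standing 2.5 mm in front of the bar, and a roof over slot and lip. Roof underside is 15.5 mm above the lip's top, so the 10 mm bar passes out between them with only 3 to 5 mm of play (least when steep). Over 12 N from the bar bends it.
- strike_mid (a point): Fixed point at the strike, in line with the level bar's middle, 134 mm from its pivot. The hook was screwed on by hand, its height is not reported and must be felt: its lip's top is 4 to 27 mm above the level bar's underside, so the lifted bar meets the roof after about 9 to 32 mm of rise here. About 2 mm below the roof it passes over the lip.
- jar_left: Bystander: small corked glass bead bottle, 30 mm across, 65 mm high, standing in the rack; origin at the middle of its foot.
- jar_right: Bystander: a like bottle standing in the rack; origin at the middle of its foot.
- jar_out: Bystander: a like bottle standing on the table outside, left of the gate's hinge (+y of the rack), clear of the swing; origin at the middle of its foot.
- cutters: Bystander: small wire cutters, 115 mm long, 14 mm thick, lying on the table at the rack's left (+y) side, outside the gate's swing; origin under their middle.

How it is judged:
On the way, in this order (a step that is already met when the one before it is completed fails the run):
1. the latch bar is lifted from its rest (over 0.02 rad) with the gate still shut (angle between bar's own z axis and vertical above 0.02 rad and value of joint gate below 0.06 rad), for 0.1 s.
2. the bar is out of the strike and the gate ajar (over 0.2 rad) (value of joint gate above 0.2 rad), for 0.1 s.
At the end, for the whole second after the job is handed in: The gate stands open at more than 1.25 rad (about 72 degrees) and at rest, and the released latch bar lies level on it (within 0.03 rad) (value of joint gate above 1.25 rad and angle between bar's own z axis and vertical below 0.03 rad and velocity of joint gate between -0.05 and 0.05 rad/s); the robot touches nothing.
It fails at once if the latch bar is forced against the strike with more than 12 N (contact force between bar and strike above 12 N).
It fails at once if the gate is flung (faster than 2.5 rad/s) (velocity of joint gate above 2.5 rad/s).
It fails at once if a bottle or the cutters are pushed more than 30 mm (distance of any of jar_left, jar_right, jar_out, cutters from where it was at the start of the episode above 0.03 m).
It fails at once if a bottle is tipped (angle between any of jar_left, jar_right, jar_out's own z axis and vertical above 0.5 rad).
It also fails if it takes over 61 s, if anything falls off the work surface, if the arm or the gripper's body presses on something with over 40 N, if the wrist force passes 120 N, or if a joint passes its speed limit or range.

ROBOT

A 6-joint arm with a two-finger parallel gripper is mounted at the origin on the work surface. World frame = base frame: x ahead of the robot, y to its left, z up, the work surface at z = 0. Lengths are in m, angles in rad, forces in N, time in s.
With the tool pointing down it reaches from about 0.35 to 0.975 m from the base axis. Payload 4.9 kg.
Tool frame: the origin (TCP) lies at the very end of the fingers, on their centre line; the grasp point (between the pads) lies ctrl.grip_point_offset behind it (ctrl.grip_point_offset is the distance from the TCP to the grasp point, in m); z points along the fingers, y is the direction in which the jaws open and shut (so a half turn about z gives the same grasp; the last joint's range is limited). The gripper opens to 85 mm and grips with 20 to 120 N. Pads are 22 mm wide; open, the fingers measure 114 mm over their backs; the gripper's body (76 mm by 85 mm) begins 54 mm behind the grasp point. The pads swing forward as they close: fully open they stand 13 mm farther back than shut.
Start: joints at [1.132, 0.053, 1.613, -0, 1.476, -0.119], TCP at [0.196, 0.593, 0.231] pointing down, gripper open.
Joint ranges: [-3.01, 3.01], [-1.01, 2.22], [0.06, 2.58], [-1.02, 4.17], [0.09, 2.62], [-3.14, 3.14]. Speed limits (rad/s): [2.57, 2.57, 3.14, 3.14, 3.14, 3.14].

INTERFACE

Orientations are given as a rotation vector (axis times angle).
In Python, from station import ctrl gives the robot as it stands. The module is installed in compiled form; this text tells all that it offers.
- The arm moves only by the shell command python3 -m creep 'ROWS' [FORCE]. ROWS is JSON, a list of rows, each a list of 5 numbers: the closure in counts, from 0 (fully open) to 255 (shut), then the shift along the tool's x, y, z in mm, then the turn about the tool's z in rad. A call has 1 to 12 rows; each row is the pose to reach, as a shift and turn from the pose commanded when the call began, along the tool's axes at that moment; what a row does not reach only later rows make up. A row lasts 1/12 s, in which the tool goes at most 41.7 mm and 7.16 degrees, less where a joint would pass 70% of its speed; a pose out of reach is approached as far as the arm can. A call with a gripper value outside its range is refused whole. The fingers move at their own pace and stop on an object; FORCE is the grip in N (left out, the last holds). Time passes only in rows, so rows that repeat a pose let the fingers close. It gives the time, the measured TCP pose, the force and the opening at its end, in the units of the state.
- ctrl.get_obs(): the state, without advancing time (a new reading comes with each control period).
- ctrl.get_image(name): name is "scene" or "top" or "wrist"; returns the picture (420x560x3 uint8, red, green, blue); there is no depth.
- ctrl.calibration(name): a dict with "fx", "fy", "cx", "cy" (pixels), "R" (3x3) and "t" (3): a world point X has camera coordinates R X + t. Camera axes: x right, y down, z forward; pixel columns grow to the right and rows downward; lengths in m; the calibration is good to about 2 mm. A picture is of the moment at which its call begins: read the wrist's pose just before it. calibration takes no time and is no camera call; for the wrist camera it gives the pose at the moment of the call.
- ctrl.finish_job(): hands the job in, once; it reports no verdict.
Trained networks look in the newest picture that a camera, given by its name, has taken for a name from the list of things; names that differ only in an ending like _2 or _b are one class to them, and where a whole thing is asked for, a point or a joint stands for the part that bears it (a point fixed in the world has none). Each returns a list of dicts, best first, with "conf" (0 to 1); they miss things now and then, are a little off and sometimes report something else, mostly with a low value. They report only what shows in the picture. A call takes as long as a camera call.
- ctrl.boxes_of(camera, label): "rect" ([left, top, width, height] in pixels, round what is visible of it).
- ctrl.outline_of(camera, label): "mask" (420x560 bool, what is visible of it) and "rect" ([left, top, width, height] in pixels, round what is visible of it).
The state is a dict: "t": time; "q": joint angles; "dq": joint speeds; "effort": joint torques, N m; "tool_pos": TCP position; "tool_rot": TCP orientation; "contact_force": force on the tool from outside, world axes, zero at the start; "wrist_torque": the same for the moment, N m; "opening": finger opening in m.
Only numpy, scipy, OpenCV 4.12 (cv2) and the standard library are available. Lean on these libraries where they do the work, as an engineer would, in place of code of your own. Each camera call takes 0.05 s, during which the arm holds its last target. There are 200 camera calls.

## Working session

There is one attempt and no reset: what is moved stays moved. The work goes in short steps, Python scripts to look and compute and a shell command to move; the robot and the scene stay as the last step left them, time stands still between calls to the robot, and variables do not carry over. Pictures are saved under pics/ and viewed, about 8 in all and at most 12, crops included, and the job is handed in when it is done.

```bash
mkdir -p pics; cat > h.py <<'E'
import numpy as np, cv2
from station import ctrl
from scipy.spatial.transform import Rotation as R
def save(n,f):
    im=ctrl.get_image(n); cv2.imwrite('pics/'+f,im[:,:,::-1]); return im
def proj(n,X):
    c=ctrl.calibration(n); p=np.array(c['R'])@np.array(X)+np.array(c['t'])
    return np.array([c['fx']*p[0]/p[2]+c['cx'],c['fy']*p[1]/p[2]+c['cy']])
def ray(n,uv):
    c=ctrl.calibration(n); d=np.array([(uv[0]-c['cx'])/c['fx'],(uv[1]-c['cy'])/c['fy'],1.])
    Rm=np.array(c['R']); return -Rm.T@np.array(c['t']), Rm.T@d
def onz(n,uv,z):
    o,d=ray(n,uv); return o+d*(z-o[2])/d[2]
E
python3 - <<'E'
from h import *
ims=[save(n,f'{n}0.png') for n in('scene','top')]
cv2.imwrite('pics/w0.png',ctrl.get_image('wrist')[:,:,::-1])
for n in('scene','top','wrist'):
    for l in('rack','gate','bar','thumb_tab','strike','jar_left','jar_out','cutters'):
        print(n,l,[(np.round(b['rect']).tolist(),round(b['conf'],2)) for b in ctrl.boxes_of(n,l)[:3]])
o=ctrl.get_obs();print(o['tool_pos'],R.from_rotvec(o['tool_rot']).as_matrix().round(3),o['t'],o['opening'],ctrl.grip_point_offset)
E
```

```text
scene rack [([253.0, 115.0, 166.0, 138.0], 0.68)]
scene gate [([335.0, 148.0, 74.0, 98.0], 0.98), ([357.0, 146.0, 55.0, 68.0], 0.32)]
scene bar [([357.0, 148.0, 57.0, 65.0], 0.73)]
scene thumb_tab [([355.0, 147.0, 57.0, 66.0], 0.7)]
scene strike [([400.0, 139.0, 13.0, 29.0], 0.53), ([287.0, 186.0, 20.0, 26.0], 0.36)]
scene jar_left [([288.0, 185.0, 18.0, 29.0], 0.59)]
scene jar_out [([318.0, 290.0, 14.0, 29.0], 0.58)]
scene cutters [([204.0, 238.0, 71.0, 32.0], 0.66)]
top rack [([164.0, 184.0, 149.0, 145.0], 0.85)]
top gate [([169.0, 185.0, 72.0, 83.0], 0.82)]
top bar [([172.0, 204.0, 47.0, 62.0], 0.59)]
top thumb_tab [([175.0, 205.0, 43.0, 58.0], 0.66), ([179.0, 183.0, 59.0, 82.0], 0.29)]
top strike [([164.0, 262.0, 13.0, 8.0], 0.51), ([237.0, 279.0, 14.0, 15.0], 0.48)]
top jar_left [([264.0, 228.0, 16.0, 15.0], 0.74)]
top jar_out [([240.0, 276.0, 9.0, 18.0], 0.72), ([240.0, 137.0, 14.0, 15.0], 0.61)]
top cutters [([292.0, 172.0, 55.0, 31.0], 0.88), ([176.0, 188.0, 60.0, 77.0], 0.68)]
wrist rack []
wrist gate []
wrist bar []
wrist thumb_tab []
wrist strike []
wrist jar_left []
wrist jar_out []
wrist cutters []
[0.19646266 0.59331115 0.2313248 ] [[-0.949  0.314  0.   ]
 [ 0.314  0.949  0.   ]
 [-0.     0.    -1.   ]] 1.35 0.08566054048312875 0.0187
```

View pics/top0.png

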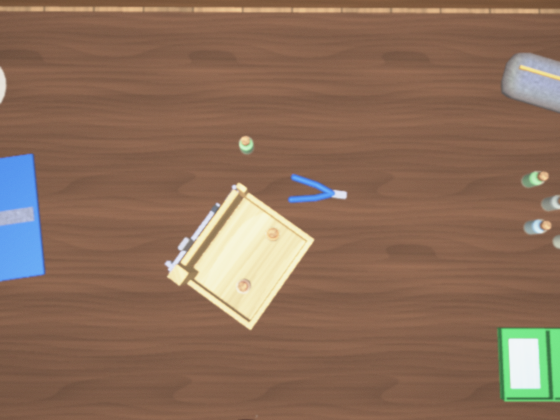

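View pics/scene0.png

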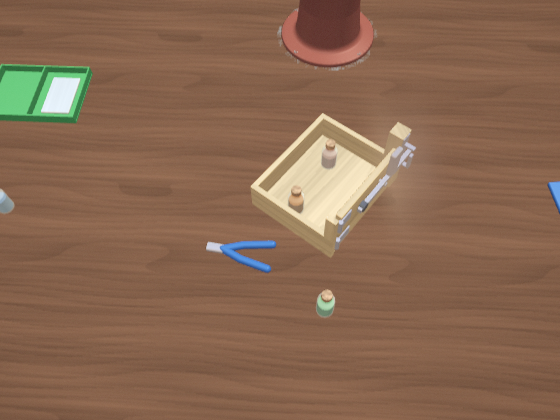

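Top view: rack with post at about (178,273), hinge corner at (239,188), tab near (183,243), jar_out at (246,145). Scene view: post at (400,138), and the bar runs from (345,215) to (410,150).

```bash
python3 - <<'E'
from h import *
t=cv2.imread('pics/top0.png')[170:340,150:320]; s=cv2.imread('pics/scene0.png')[110:260,250:420]
a=cv2.resize(t,(560,560),interpolation=cv2.INTER_CUBIC)
cv2.imwrite('pics/c1.png',a)
for uv,z in [((313,240),.06),((250,328),.06),((178,273),.145),((240,188),.12),((246,145),.06),((183,243),.16)]:
    print('top',uv,onz('top',uv,z).round(3))
for uv,z in [((254,188),.06),((325,120),.06),((400,132),.145),((335,215),.12)]:
    print('scene',uv,onz('scene',uv,z).round(3))
for n in('top','scene'):print(ray(n,(280,210)))
E
```

```text
top (313, 240) [ 0.468 -0.135  0.06 ]
top (250, 328) [ 0.295 -0.01   0.06 ]
top (178, 273) [0.403 0.118 0.145]
top (240, 188) [0.564 0.009 0.12 ]
top (246, 145) [0.661 0.001 0.06 ]
top (183, 243) [0.457 0.107 0.16 ]
scene (254, 188) [ 0.473 -0.129  0.06 ]
scene (325, 120) [ 0.31  -0.005  0.06 ]
scene (400, 132) [0.404 0.118 0.145]
scene (335, 215) [0.557 0.011 0.12 ]
(array([ 0.42132967, -0.05553595,  1.07356751]), array([ 0.10477144, -0.01262954, -0.99446947]))
(array([ 0.97440186, -0.04113783,  0.82918865]), array([-0.51132102, -0.04302152, -0.85836628]))
```

View pics/c1.png

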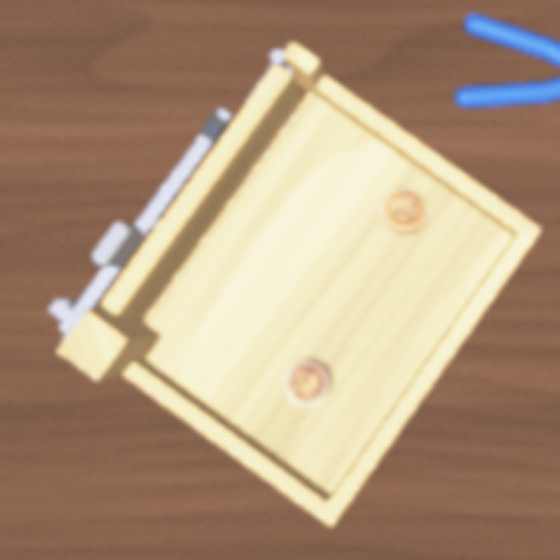

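```bash
cat >> h.py <<'E'
def rk(p,P):
    x0,y0,th=p;c,s=np.cos(th),np.sin(th);P=np.array(P)
    return np.array([x0+c*P[0]-s*P[1],y0+s*P[0]+c*P[1],P[2]])
E
python3 - <<'E'
from h import *
from scipy.optimize import least_squares
T=[((313.9,239.8),(.091,.109,.06)),((250.8,330),(.091,-.109,.06)),((167.3,276.3),(-.096,-.118,.145)),((183.4,243.8),(-.105,-.052,.16))]
S=[((254,188),(.091,.109,.06)),((325,119),(.091,-.109,.06)),((386,131),(-.068,-.118,.145))]
f=lambda p:np.concatenate([proj('top',rk(p,P))-uv for uv,P in T]+[proj('scene',rk(p,P))-uv for uv,P in S])
r=least_squares(f,[.43,-.0,-2.54+0.38],loss='soft_l1')
r=min((least_squares(f,[.43,0,t],loss='soft_l1') for t in np.arange(-3,3,.5)),key=lambda r:r.cost)
print(r.x,f(r.x).round(1).reshape(-1,2).tolist())
p=r.x; np.save('p.npy',p)
for n,P in dict(tab=(-.105,-.052,.15),piv=(-.105,.033,.1),hinge=(-.09,.088,.06),strike=(-.105,-.101,.1)).items():print(n,rk(p,P).round(4))
im=cv2.imread('pics/scene0.png')
E
```

```text
Traceback (most recent call last):
  File "h.py", line 7, in proj
    c=ctrl.calibration(n); p=np.array(c['R'])@np.array(X)+np.array(c['t'])
ValueError: time passes only in moves, steps and waits
```

```bash
python3 - <<'E'
import re
s=open('h.py').read()
s=s.replace("def proj","_C={}\ndef cal(n):\n    if n=='wrist': return ctrl.calibration(n)\n    if n not in _C: _C[n]=ctrl.calibration(n)\n    return _C[n]\ndef proj").replace("c=ctrl.calibration(n)","c=cal(n)")
open('h.py','w').write(s)
E
python3 - <<'E'
from h import *
from scipy.optimize import least_squares
T=[((313.9,239.8),(.091,.109,.06)),((250.8,330),(.091,-.109,.06)),((167.3,276.3),(-.096,-.118,.145)),((183.4,243.8),(-.105,-.052,.16))]
S=[((254,188),(.091,.109,.06)),((325,119),(.091,-.109,.06)),((386,131),(-.068,-.118,.145))]
f=lambda p:np.concatenate([proj('top',rk(p,P))-uv for uv,P in T]+[proj('scene',rk(p,P))-uv for uv,P in S])
r=least_squares(f,[.43,-.0,-2.165],loss='soft_l1')
print(r.x,f(r.x).round(1).reshape(-1,2).tolist())
p=r.x; np.save('p.npy',p)
for n,P in dict(tab=(-.105,-.052,.15),piv=(-.105,.033,.1),hinge=(-.09,.088,.06),strike=(-.105,-.101,.1)).items():print(n,rk(p,P).round(4))
E
```

```text
[ 0.4361002  -0.00344212 -2.20510435] [[2.5, -0.7], [0.2, -1.6], [-3.8, -0.4], [-3.0, -0.4], [-6.9, -1.6], [-3.8, -5.2], [15.1, -9.2]]
tab [0.4564 0.1119 0.15  ]
piv [0.5249 0.0616 0.1   ]
hinge [0.5603 0.0169 0.06  ]
strike [0.417 0.141 0.1  ]
```

```bash
python3 -m creep '[[0,-300,-280,-60,0],[0,-300,-280,-60,0],[0,-300,-280,-60,0],[0,-300,-280,-60,0],[0,-300,-280,-60,0],[0,-300,-280,-60,0],[0,-300,-280,-60,0],[0,-300,-280,-60,0],[0,-300,-280,-60,0],[0,-300,-280,-60,0],[0,-300,-280,-60,0]]'
python3 -m creep '[[0,-98,-95,0,0.316],[0,-98,-95,0,0.316],[0,-98,-95,0,0.316],[0,-98,-95,0,0.316],[0,-98,-95,0,0.316],[0,-98,-95,0,0.316],[0,-98,-95,0,0.316]]'
python3 - <<'E'
from h import *
p=np.load('p.npy')
im=save('wrist','w1.png')
o=ctrl.get_obs();print(o['tool_pos'],R.from_rotvec(o['tool_rot']).as_matrix().round(3),o['t'],o['q'].round(2) if hasattr(o['q'],'round') else o['q'],o['contact_force'])
for P in [(-.105,-.052,.16),(-.105,.033,.1),(-.096,-.118,.145),(-.105,-.112,.1)]:print(proj('wrist',rk(p,P)))
for l in('bar','thumb_tab','strike','gate'):
        print(l,[(np.round(b['rect']).tolist(),round(b['conf'],2)) for b in ctrl.boxes_of('wrist',l)[:3]])
E
```

```text
t: 2.27
tool_pos: [0.3964, 0.2283, 0.293]
tool_rot: [0.513, 3.095, -0.001]
contact_force: [-0.1, 0.2, -0.1]
opening: 0.0855
t: 2.85
tool_pos: [0.456, 0.1132, 0.2913]
tool_rot: [-0.98, -2.984, -0.001]
contact_force: [0.3, -0.1, 0.2]
opening: 0.085
[0.45592671 0.11343715 0.29129971] [[-0.806  0.592 -0.   ]
 [ 0.592  0.806  0.   ]
 [ 0.     0.    -1.   ]] 2.9 [ 0.08 -0.36  1.88  0.    1.62 -0.85] [-0.43564377  0.10615667 -0.14152013]
[274.54505563 203.47248896]
[274.80420844 261.66900095]
[263.79708253 122.82926058]
[274.70880092 126.6645655 ]
bar [([267.0, 131.0, 11.0, 142.0], 0.87)]
thumb_tab [([270.0, 126.0, 9.0, 150.0], 0.6)]
strike [([261.0, 129.0, 24.0, 27.0], 0.53), ([294.0, 314.0, 25.0, 43.0], 0.53)]
gate [([250.0, 132.0, 31.0, 186.0], 0.61)]
```

View pics/w1.png

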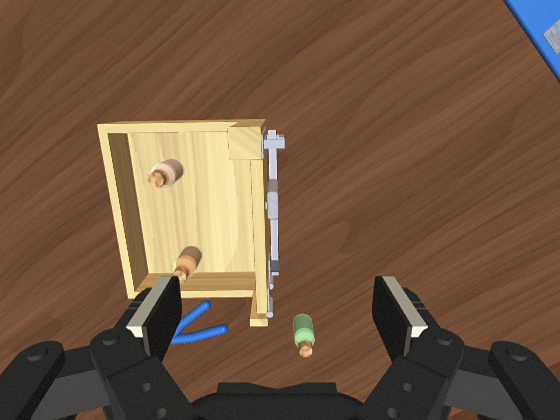

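Wrist view: bar runs up column ~272 from strike (275,140) to pivot (275,270). The tab is at about (272,205), with the prediction within 3 px, and the post corner is at (265,121) as predicted. Next I descend partway and look again.

```bash
python3 -m creep '[[0,0,0,40,0],[0,0,0,80,0],[0,0,0,80,0],[0,0,0,80,0]]'
python3 - <<'E'
from h import *
p=np.load('p.npy')
im=save('wrist','w2.png')
o=ctrl.get_obs();print(o['tool_pos'],o['t'])
for P in [(-.105,-.052,.16),(-.105,.033,.1),(-.096,-.118,.145),(-.105,-.112,.1)]:print(proj('wrist',rk(p,P)))
for l in('bar','thumb_tab','strike'):
        print(l,[(np.round(b['rect']).tolist(),round(b['conf'],2)) for b in ctrl.boxes_of('wrist',l)[:3]])
cv2.imwrite('pics/c2.png',cv2.resize(cv2.imread('pics/w2.png')[20:270,180:380],None,fx=3,fy=2.4,interpolation=cv2.INTER_CUBIC))
E
```

```text
t: 3.43
tool_pos: [0.4543, 0.1124, 0.2088]
tool_rot: [-0.979, -2.979, 0.004]
contact_force: [1.1, 0.1, 0.4]
opening: 0.0856
[0.45638788 0.11252403 0.21205104] 3.4833
[274.8511363  237.91466787]
[275.26094964 301.28089859]
[259.98066722 128.46993349]
[274.93256571 132.4299097 ]
bar [([266.0, 139.0, 16.0, 183.0], 0.82)]
thumb_tab [([163.0, 344.0, 61.0, 42.0], 0.73), ([270.0, 137.0, 16.0, 186.0], 0.65), ([53.0, 126.0, 241.0, 260.0], 0.18)]
strike [([256.0, 140.0, 33.0, 39.0], 0.57)]
```

View pics/c2.png

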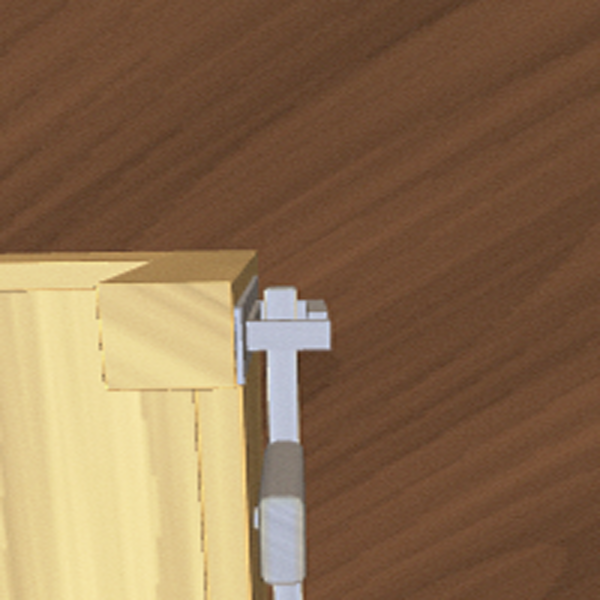

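```bash
python3 -m creep '[[0,-6,-1,0,0],[0,-6,-1,0,0],[0,-6,-1,40,0],[0,-6,-1,77,0],[100,-6,-1,77,0],[170,-6,-1,77,0],[170,-6,-1,77,0],[170,-6,-1,77,0],[170,-6,-1,77,0],[170,-6,-1,77,0]]' 30
python3 - <<'E'
from h import *
im=save('wrist','w3.png')
o=ctrl.get_obs();print(o['tool_pos'],R.from_rotvec(o['tool_rot']).as_matrix().round(3),o['t'],o['opening'],o['contact_force'])
cv2.imwrite('pics/c3.png',cv2.resize(cv2.imread('pics/w3.png')[120:420,150:410],None,fx=2.3,fy=2,interpolation=cv2.INTER_CUBIC))
E
```

```text
t: 4.47
tool_pos: [0.4619, 0.108, 0.1365]
tool_rot: [0.981, 2.981, 0.002]
contact_force: [-1.0, -0.1, -0.7]
opening: 0.0286
[0.46163251 0.10790225 0.13599199] [[-0.805  0.594  0.003]
 [ 0.594  0.805  0.   ]
 [-0.002  0.002 -1.   ]] 4.5167 0.028510420253304764 [0.82625829 0.45791557 0.22189403]
```

View pics/c3.png

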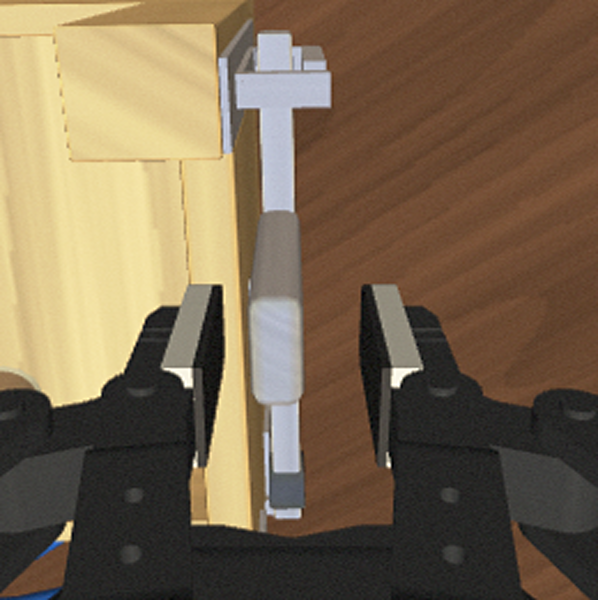

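The tab (crop x 250–302) sits about 3 mm left of the jaw centre (crop x≈291), so I shift tool y by -2.7 mm, then close.

```bash
python3 -m creep '[[170,0,-2.7,3,0],[170,0,-2.7,3,0],[200,0,-2.7,3,0],[205,0,-2.7,3,0],[210,0,-2.7,3,0],[210,0,-2.7,3,0]]' 30
python3 -m creep '[[214,0,0,0,0],[218,0,0,0,0],[218,0,0,0,0]]' 30
python3 - <<'E'
from h import *
im=save('wrist','w4.png')
o=ctrl.get_obs();print(o['tool_pos'],o['t'],o['opening'],o['contact_force'])
cv2.imwrite('pics/c4.png',cv2.resize(cv2.imread('pics/w4.png')[120:420,150:410],None,fx=2.3,fy=2,interpolation=cv2.INTER_CUBIC))
E
```

```text
t: 5.02
tool_pos: [0.459, 0.1057, 0.1313]
tool_rot: [-0.982, -2.984, 0.0]
contact_force: [0.6, 0.6, -0.6]
opening: 0.0151
t: 5.27
tool_pos: [0.4591, 0.1057, 0.1313]
tool_rot: [0.982, 2.984, -0.0]
contact_force: [0.7, 0.4, -0.2]
opening: 0.0124
[0.45903355 0.10566726 0.13127751] 5.3167 0.012581599365944931 [-0.42674076  0.43822675 -0.29018295]
```

View pics/c4.png

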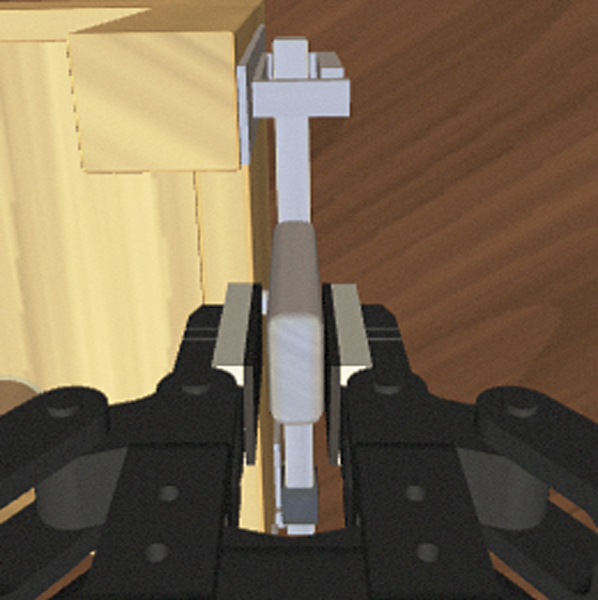

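```bash
python3 -m creep '[[222,0,0,0,0],[226,0,0,0,0],[232,0,0,0,0],[240,0,0,0,0],[240,0,0,0,0]]' 30
python3 -m creep '[[240,-1,0,-1.7,0],[240,-1,0,-1.7,0],[240,-1,0,-1.7,0]]'
python3 -m creep '[[240,-1,0,-1.7,0],[240,-1,0,-1.7,0],[240,-1,0,-1.7,0]]'
python3 -c "
from h import *
o=ctrl.get_obs();print(o['tool_pos'],o['contact_force'],o['wrist_torque'])"
```

```text
t: 5.73
tool_pos: [0.4594, 0.1062, 0.1314]
tool_rot: [0.981, 2.984, 0.002]
contact_force: [3.2, 5.0, -2.0]
opening: 0.01
t: 5.98
tool_pos: [0.4598, 0.1058, 0.1323]
tool_rot: [-0.981, -2.984, -0.003]
contact_force: [4.0, 4.0, -3.9]
opening: 0.0096
t: 6.23
tool_pos: [0.4606, 0.1053, 0.1339]
tool_rot: [-0.981, -2.984, -0.003]
contact_force: [4.0, 5.4, -4.6]
opening: 0.0094
[0.46058767 0.10530207 0.13390537] [ 3.99401568  5.36976157 -4.59555313] [ 0.88808132 -0.53668352  0.40282144]
```

```bash
python3 -m creep '[[240,0,0.6,0,0],[240,0,0.6,0,0],[240,-0.6,0.6,-0.8,0],[240,-0.6,0.6,-0.8,0],[240,-0.6,0.6,-0.8,0]]'
python3 -m creep '[[240,-0.6,0,-0.8,0],[240,-0.6,0,-0.8,0],[240,-0.6,0,-0.8,0]]'
```

```text
t: 6.65
tool_pos: [0.461, 0.105, 0.1347]
tool_rot: [-0.981, -2.983, -0.001]
contact_force: [3.8, 5.3, -4.8]
opening: 0.0097
t: 6.9
tool_pos: [0.4614, 0.1047, 0.1354]
tool_rot: [-0.981, -2.983, -0.001]
contact_force: [3.6, 3.9, -5.7]
opening: 0.0094
```

```bash
python3 -m creep '[[240,-0.6,0.6,-0.8,0],[240,-0.6,0.6,-0.8,0],[240,-0.6,0.6,-0.8,0]]'
python3 -m creep '[[240,-0.6,0,-0.8,0],[240,-0.6,0,-0.8,0],[240,-0.6,0,-0.8,0]]'
```

```text
t: 7.15
tool_pos: [0.4619, 0.1044, 0.1363]
tool_rot: [-0.981, -2.982, 0.001]
contact_force: [0.7, 3.1, -4.3]
opening: 0.0096
t: 7.4
tool_pos: [0.463, 0.1039, 0.1378]
tool_rot: [-0.982, -2.984, 0.001]
contact_force: [-0.3, 2.6, -4.6]
opening: 0.0098
```

```bash
python3 -m creep '[[240,-0.6,0,-0.8,0],[240,-0.6,0,-0.8,0],[240,-0.6,0,-0.8,0]]'
python3 -m creep '[[240,-0.6,0,-0.8,0],[240,-0.6,0,-0.8,0],[240,-0.6,0,-0.8,0]]'
python3 -m creep '[[240,-0.6,0,-0.8,0],[240,-0.6,0,-0.8,0],[240,-0.6,0,-0.8,0]]'
```

```text
t: 7.65
tool_pos: [0.4638, 0.1036, 0.1388]
tool_rot: [-0.982, -2.984, 0.0]
contact_force: [0.8, 3.7, -3.5]
opening: 0.0092
t: 7.9
tool_pos: [0.4643, 0.1033, 0.1396]
tool_rot: [0.982, 2.984, -0.0]
contact_force: [-0.4, 3.0, -4.1]
opening: 0.0095
t: 8.15
tool_pos: [0.4648, 0.1029, 0.1404]
tool_rot: [0.982, 2.984, 0.0]
contact_force: [1.4, 3.5, -4.0]
opening: 0.0094
```

```bash
python3 -m creep '[[240,-0.6,0,-0.8,0],[240,-0.6,0,-0.8,0],[240,-0.6,0,-0.8,0]]'
python3 -m creep '[[240,-0.6,0,-0.8,0],[240,-0.6,0,-0.8,0],[240,-0.6,0,-0.8,0]]'
python3 -m creep '[[240,-0.6,0,-0.8,0],[240,-0.6,0,-0.8,0],[240,-0.6,0,-0.8,0]]'
```

```text
t: 8.4
tool_pos: [0.4653, 0.1026, 0.1412]
tool_rot: [0.982, 2.984, 0.0]
contact_force: [0.5, 3.4, -3.6]
opening: 0.0094
t: 8.65
tool_pos: [0.4654, 0.1024, 0.1414]
tool_rot: [-0.982, -2.983, -0.0]
contact_force: [0.6, 4.9, -7.0]
opening: 0.0094
t: 8.9
tool_pos: [0.4654, 0.1024, 0.1415]
tool_rot: [-0.981, -2.982, -0.001]
contact_force: [1.1, 5.7, -8.9]
opening: 0.0096
```

Roof felt at TCP z≈0.1414 (rise ≈16 mm at the strike, about 3 N). I back off ~2 mm at the strike, then pull slowly.

```bash
python3 -m creep '[[240,1.2,0,1.6,0],[240,2,0,2.7,0],[240,2,0,2.7,0],[240,2,0,2.7,0]]'
python3 -m creep '[[240,-0.1,1,0,0.008],[240,-0.1,1,0,0.008],[240,-0.1,1,0,0.008]]'
```

```text
t: 9.23
tool_pos: [0.4653, 0.1028, 0.1409]
tool_rot: [0.981, 2.982, -0.0]
contact_force: [0.7, 2.2, -3.6]
opening: 0.0092
t: 9.48
tool_pos: [0.466, 0.1037, 0.1407]
tool_rot: [0.994, 2.978, 0.001]
contact_force: [0.6, 2.2, -1.4]
opening: 0.0096
```

```bash
python3 -m creep '[[240,0.4,0,0.6,0],[240,0.4,0,0.6,0],[240,0.4,0,0.6,0]]'
python3 -m creep '[[240,-0.2,1.5,0,0.012],[240,-0.2,1.5,0,0.012],[240,-0.2,1.5,0,0.012]]'
python3 -m creep '[[240,-0.2,1.5,0,0.012],[240,-0.2,1.5,0,0.012],[240,-0.2,1.5,0,0.012]]'
```

```text
t: 9.73
tool_pos: [0.4657, 0.1039, 0.1403]
tool_rot: [0.993, 2.978, 0.001]
contact_force: [1.1, 2.0, 0.5]
opening: 0.0098
t: 9.98
tool_pos: [0.4667, 0.1052, 0.1401]
tool_rot: [1.011, 2.973, 0.001]
contact_force: [2.6, 2.5, 3.2]
opening: 0.0099
t: 10.23
tool_pos: [0.4676, 0.1063, 0.14]
tool_rot: [1.029, 2.967, 0.001]
contact_force: [2.4, 2.7, 4.0]
opening: 0.0097
```

```bash
python3 -m creep '[[240,-0.4,0,-0.6,0],[240,-0.4,0,-0.7,0],[240,-0.4,0,-0.7,0],[240,-0.4,0,-0.7,0]]'
python3 -m creep '[[240,-0.2,1.5,0,0.012],[240,-0.2,1.5,0,0.012],[240,-0.2,1.5,0,0.012]]'
```

```text
t: 10.57
tool_pos: [0.4675, 0.106, 0.1401]
tool_rot: [1.03, 2.968, 0.0]
contact_force: [2.4, 2.3, 2.4]
opening: 0.0094
t: 10.82
tool_pos: [0.4686, 0.1071, 0.1401]
tool_rot: [1.047, 2.962, 0.0]
contact_force: [2.2, 2.0, 3.2]
opening: 0.0095
```

```bash
python3 -m creep '[[240,-0.3,0,-0.5,0],[240,-0.3,0,-0.5,0],[240,-0.3,0,-0.5,0]]'
python3 -m creep '[[240,-0.3,0,-0.5,0],[240,-0.3,0,-0.5,0],[240,-0.3,0,-0.5,0]]'
python3 -c "
from h import *
o=ctrl.get_obs();print(o['tool_pos'],o['contact_force'],o['wrist_torque'])"
```

```text
t: 11.07
tool_pos: [0.4685, 0.1068, 0.1403]
tool_rot: [-1.047, -2.961, 0.0]
contact_force: [3.5, 3.5, 1.5]
opening: 0.0096
t: 11.32
tool_pos: [0.4686, 0.1066, 0.1406]
tool_rot: [-1.047, -2.961, 0.0]
contact_force: [2.0, 2.5, -0.8]
opening: 0.0094
[0.46856681 0.10663618 0.1406328 ] [ 2.02378944  2.47784845 -0.82992638] [ 0.44718536 -0.5402817   0.47086773]
```

```bash
python3 -m creep '[[240,-0.3,1.5,-0.2,0.012],[240,-0.3,1.5,-0.2,0.012],[240,-0.3,1.5,-0.2,0.012]]'
python3 -m creep '[[240,-0.3,2,0,0.015],[240,-0.3,2,0,0.015],[240,-0.3,2,0,0.015]]'
python3 -m creep '[[240,-0.3,2,0,0.015],[240,-0.3,2,0,0.015],[240,-0.3,2,0,0.015]]'
```

```text
t: 11.57
tool_pos: [0.4698, 0.1077, 0.1408]
tool_rot: [-1.065, -2.955, 0.0]
contact_force: [2.3, 3.2, -1.6]
opening: 0.0096
t: 11.82
tool_pos: [0.4714, 0.1091, 0.141]
tool_rot: [-1.087, -2.947, 0.0]
contact_force: [1.9, 3.3, -2.0]
opening: 0.0098
t: 12.07
tool_pos: [0.4729, 0.1104, 0.1411]
tool_rot: [-1.109, -2.938, -0.0]
contact_force: [1.3, 3.9, -0.8]
opening: 0.0097
```

```bash
python3 -m creep '[[240,-0.4,2.6,0,0.02],[240,-0.4,2.6,0,0.02],[240,-0.4,2.6,0,0.02]]'
python3 -m creep '[[240,-0.5,3.3,0,0.025],[240,-1.1,6.6,0,0.05],[240,-1.1,6.6,0,0.05],[240,-1.1,6.6,0,0.05]]'
python3 - <<'E'
from h import *
im=save('wrist','w5.png')
o=ctrl.get_obs();print(o['tool_pos'],R.from_rotvec(o['tool_rot']).as_matrix().round(3)[:,0],o['t'],o['contact_force'])
E
```

```text
t: 12.32
tool_pos: [0.475, 0.1122, 0.1411]
tool_rot: [-1.138, -2.927, -0.0]
contact_force: [1.0, 4.6, -2.6]
opening: 0.0093
t: 12.65
tool_pos: [0.4802, 0.1165, 0.1412]
tool_rot: [-1.211, -2.898, -0.001]
contact_force: [0.8, 4.8, -1.0]
opening: 0.0096
[0.48012903 0.11648965 0.14122444] [-0.703  0.712  0.001] 12.7 [-0.23918174  5.1589178  -0.95815499]
```

View pics/w5.png

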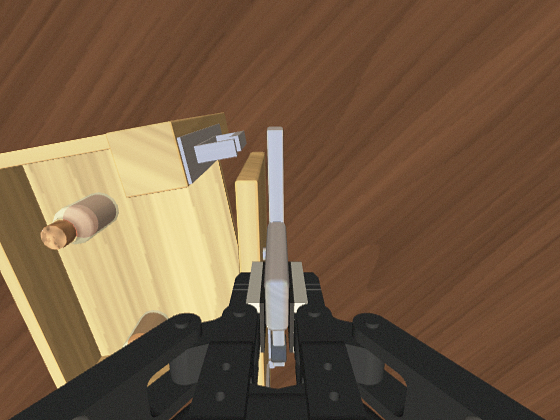

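The bar (column 276, end at row 128) is clear of the strike (215,150), and the gate is parallel to the tool. Now I swing it.

```bash
python3 -m creep '[[240,-1.6,10.6,0,0.08],[240,-4.1,21.1,0,0.16],[240,-7.4,31.3,0,0.24],[240,-11.5,41.2,0,0.32],[240,-16.4,50.8,0,0.40],[240,-22,60,0,0.48],[240,-25,64.5,0,0.52],[240,-25,64.5,0,0.52],[240,-25,64.5,0,0.52]]'
python3 -c "
from h import *
o=ctrl.get_obs();print(o['tool_pos'],R.from_rotvec(o['tool_rot']).as_matrix().round(3)[:,0],o['contact_force'],o['wrist_torque'])"
```

```text
t: 13.45
tool_pos: [0.5438, 0.1443, 0.1413]
tool_rot: [-1.916, -2.487, -0.001]
contact_force: [-1.3, 5.4, -0.9]
opening: 0.0097
[0.54383371 0.14425959 0.14125343] [-0.255  0.967  0.002] [-1.29784826  5.35855454 -0.91979329] [ 1.02758365  0.10809143 -0.0235359 ]
```

```bash
python3 -m creep '[[240,-1.2,10.6,0,0.08],[240,-3.6,21.1,0,0.16],[240,-6.7,31.3,0,0.24],[240,-10.8,41.2,0,0.32],[240,-15.7,50.8,0,0.40],[240,-18,55.4,0,0.44],[240,-18,55.4,0,0.44],[240,-18,55.4,0,0.44]]'
python3 -m creep '[[240,-1.5,10.6,0,0.08],[240,-4,21.1,0,0.16],[240,-7.2,31.3,0,0.24],[240,-11.2,41.2,0,0.32],[240,-13.8,46,0,0.36],[240,-16.4,50.8,0,0.40],[240,-16.4,50.8,0,0.40],[240,-16.4,50.8,0,0.40]]'
python3 - <<'E'
from h import *
im=save('top','t2.png')
o=ctrl.get_obs();print(o['tool_pos'],R.from_rotvec(o['tool_rot']).as_matrix().round(3)[:,0],o['contact_force'],o['wrist_torque'],o['opening'])
E
```

```text
t: 14.12
tool_pos: [0.6016, 0.14, 0.1408]
tool_rot: [-2.413, -2.011, 0.003]
contact_force: [-0.9, 2.4, -1.2]
opening: 0.0095
t: 14.78
tool_pos: [0.6479, 0.1147, 0.1406]
tool_rot: [-2.764, -1.493, 0.004]
contact_force: [-2.4, 0.1, -1.1]
opening: 0.0099
[0.64783001 0.11476737 0.14060066] [ 0.548  0.836 -0.002] [-3.76599233 -0.01045659 -1.68313074] [-0.03421949  0.53842288 -0.40544036] 0.00979689877679286
```

```bash
python3 -m creep '[[240,1.1,0,1.6,0],[240,2.2,0,3.2,0],[240,3.2,0,4.8,0],[240,4.2,0,6.4,0],[240,5.2,0,7.8,0],[240,5.7,0,8.6,0],[240,5.7,0,8.6,0],[240,5.7,0,8.6,0]]'
```

```text
t: 15.5
tool_pos: [0.6517, 0.1198, 0.1323]
tool_rot: [-2.764, -1.493, 0.002]
contact_force: [-5.6, -0.4, 0.1]
opening: 0.0095
```

```bash
python3 -m creep '[[240,0.5,0,0.8,0],[240,0.5,0,0.8,0],[240,0.5,0,0.8,0]]'
python3 -m creep '[[225,0,0,0,0],[218,0,0,0,0],[212,0,0,0,0],[205,0,0,0,0],[195,0,0,0,0],[185,0,0,0,0],[170,0,0,0,0],[150,0,0,0,0],[150,0,0,0,0],[150,0,0,0,0]]'
python3 - <<'E'
from h import *
im=save('wrist','w6.png')
o=ctrl.get_obs();print(o['tool_pos'],o['contact_force'],o['opening'],o['t'])
cv2.imwrite('pics/c6.png',cv2.resize(cv2.imread('pics/w6.png')[60:420,130:430],None,fx=2,fy=1.6,interpolation=cv2.INTER_CUBIC))
E
```

```text
t: 15.75
tool_pos: [0.652, 0.1199, 0.1319]
tool_rot: [2.764, 1.492, -0.003]
contact_force: [-6.1, -1.7, 0.2]
opening: 0.0096
t: 16.58
tool_pos: [0.6525, 0.1203, 0.1319]
tool_rot: [2.765, 1.492, 0.0]
contact_force: [-0.3, -0.3, 0.4]
opening: 0.0347
[0.65247547 0.12031204 0.13185555] [-0.18043079 -0.40213624  0.49457012] 0.03493657239852733 16.6333
```

View pics/c6.png

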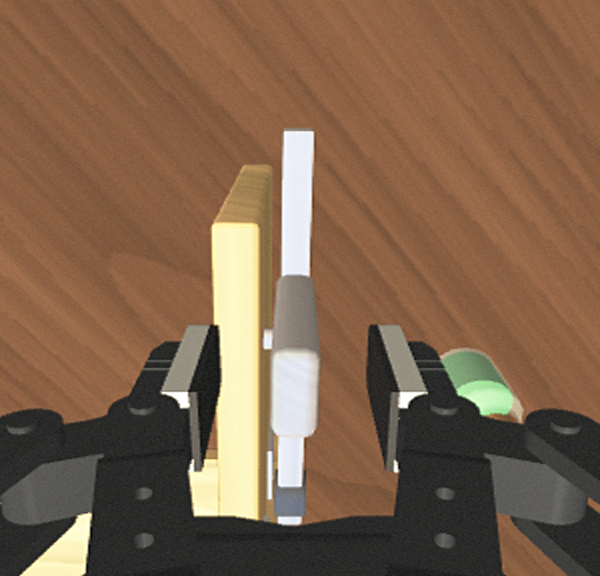

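Tab (crop (296,390)) stands free between the open pads, the gate stands open, and the bottle is upright below right. Withdrawing upward.

```bash
python3 -m creep '[[150,0,0,-20,0],[150,0,0,-50,0],[150,0,0,-90,0],[150,0,0,-130,0],[150,0,0,-150,0],[150,0,0,-150,0],[150,0,0,-150,0]]'
python3 - <<'E'
from h import *
a=save('wrist','w7.png');b=save('scene','s7.png');c=save('top','t7.png')
o=ctrl.get_obs();print(o['tool_pos'],o['contact_force'],o['t'])
for n in('top','scene'):
    for l in('bar','jar_out','jar_left','cutters'):
        print(n,l,[(np.round(x['rect']).tolist(),round(x['conf'],2)) for x in ctrl.boxes_of(n,l)[:2]])
cv2.imwrite('pics/c7.png',cv2.resize(np.hstack([a[:,80:480],b[80:380,230:530].repeat(1,0)[:, :].copy() if 0 else cv2.resize(b[90:330,240:480],(420,420))])[:,:,::-1],(780,400)))
E
```

```text
t: 17.22
tool_pos: [0.6533, 0.1203, 0.2843]
tool_rot: [2.763, 1.491, 0.006]
contact_force: [0.3, -0.4, -0.5]
opening: 0.0354
[0.65148685 0.12022288 0.27915051] [-0.13111619  0.34554806 -0.53951925] 17.3667
top bar [([176.0, 131.0, 51.0, 41.0], 0.89)]
top jar_out [([240.0, 136.0, 13.0, 19.0], 0.56)]
top jar_left [([263.0, 224.0, 20.0, 17.0], 0.49), ([174.0, 132.0, 66.0, 64.0], 0.18)]
top cutters [([290.0, 174.0, 57.0, 27.0], 0.6)]
scene bar [([354.0, 244.0, 92.0, 59.0], 0.95), ([250.0, 115.0, 195.0, 190.0], 0.22)]
scene jar_out [([319.0, 291.0, 15.0, 27.0], 0.62), ([354.0, 243.0, 92.0, 58.0], 0.22)]
scene jar_left [([287.0, 183.0, 19.0, 29.0], 0.53)]
scene cutters [([354.0, 241.0, 92.0, 62.0], 0.58), ([206.0, 240.0, 70.0, 32.0], 0.56)]
```

View pics/c7.png

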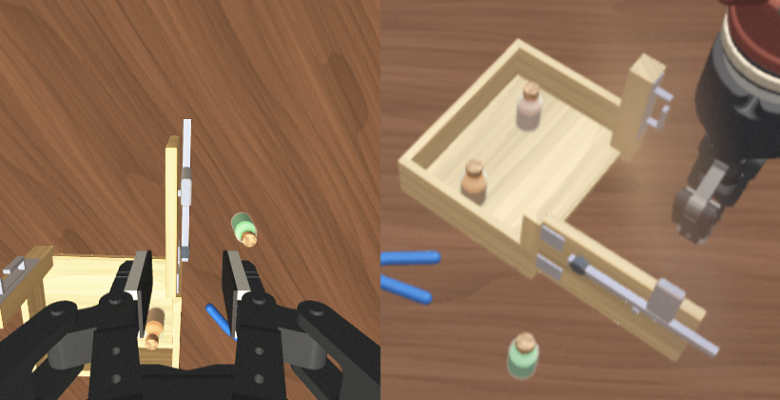

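```bash
python3 -c "
from station import ctrl
print(ctrl.finish_job())"
```

```text
the job is handed in; nothing more can be done
None
```

The rack is open and the job is handed in, at about 17.4 s of robot time. No verdict is reported.

- **Lift:** I pinched the thumb tab and lifted the bar along its arc until it met the strike's roof, about 16 mm up at the strike. I estimated that contact at 3–4 N. I then lowered it to pass between the roof and the lip.
- **Pull-out:** I drew the bar out in small steps. Partway out the wrist force turned upward by about 4 N, probably the bar resting on the lip. I raised it under 1 mm, and it came clear.
- **Swing and release:** I swung the gate to about 1.5 rad, lowered the bar onto its pin, let go and withdrew upward.

**Last checks:**
- **Gate:** the final pictures show it standing about square to the side it closes. The 1.5 rad figure comes from how far the tool turned.
- **Bar:** it looks level, with its slope in the picture matching the gate's top edge (0.616 against 0.61).
- **Bystanders:** the left bottle, the outside bottle and the cutters were detected within a few pixels of where they started. The right bottle I judged only by eye, and it is upright.
- **Gripper:** it is clear of everything, with about 0.5 N reading on the tool.

**Disagreements along the way:**
- My first fit of the rack from the two fixed cameras was about 5 mm off along the bar and 2–3 mm off sideways. I corrected both from close wrist-camera views before gripping.
- Sideways readings of 3–6 N on the tool persisted during the lift and swing. They went away when I let go.

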